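Stow calibration weights and hold the balance cover shut over its stud

TASK

Stand the two loose brass weights upright in the balance's weight well next to the small one that is already there, and turn the quarter-turn stud in front of the well so that its wing lines up with the slot in the cover. Then swing the sprung cover down over the stud until it is fully shut on its seal, and finish while still holding it pressed shut, firmly but not hard, so that I can lock it; leave the bottle, the glassware and other things on the bench alone.

Things in the scene. Friction and masses are not known exactly. Their poses are not given: they have to be found in the camera images.
- balance: Low white portable balance, 190 (x) by 300 (y) mm, fixed, turned up to 0.25 rad; flat deck 40 mm above the bench. Origin: centre of its underside; x to its rear (hinge side), y to its left, z up. Left half: steel weighing pan, top 14 mm above the deck, and a tilted display up to 16 mm above it. Right half (centre line y = -80 mm): weight well, cover and stud.
- well_floor (a point): Centre of the floor of the rectangular weight well, 14 mm below the deck, open on top; inside 33 mm (balance x) by 76 mm (balance y), edges chamfered 2 mm. It lies at x = 49, y = -80, z = 26 mm in the balance's frame, axes as the balance's. The three weights (27 + 22 + 18 = 67 mm) stand in it in one row along y, with 9 mm to spare in all.
- weight_large_mid (a point): Large brass weight with a knob, solid to grip as a cylinder 27 mm in diameter, 34 mm high, about 0.12 kg; loose, standing on the bench to the right of the balance. The point is its centre, half-way up.
- weight_mid_mid (a point): Medium brass weight, 22 mm in diameter, 30 mm high, about 0.06 kg; loose, standing on the bench to the right of the balance. The point is its centre, half-way up.
- weight_small_mid (a point): Small brass weight, 18 mm in diameter, 26 mm high, about 0.03 kg; already standing in the right-hand end (balance -y) of the well, loose. The point is its centre, half-way up.
- stud (a joint): Angle of the quarter-turn stud about the vertical, rad, positive anticlockwise from above: 0 = wing crosswise (along the balance's y; here the cover cannot close), +1.57 or -1.57 = wing in line with the cover's slot (along the balance's x). Either way round serves; it turns from -1.75 to 1.75 with light friction (0.05 N m) and stays where it is left.
- stud_wing (a point): Middle of the stud's steel wing, a flat bar head 20 mm long, 9 mm wide, 16 mm high, on the vertical turning axis; the wing stands from 9 to 25 mm above the deck on a 9 mm shank. The point's own y axis runs along the wing. It lies at x = -9, y = -80, z = 57 mm in the balance's frame.
- cover (a joint): Opening angle of the aluminium cover, rad: 0 = fully shut, 2.2 = farthest open, leaning back. A spring (0.2 N m/rad towards 2.0 rad) swings it open whenever it is not held; about 5 N straight down at the pad keeps it shut. If the stud's wing is not within about 0.2 rad of the slot, the tongue lands on the wing and the cover stops about 0.2 rad short.
- cover_hinge (a point): Middle of the cover's hinge axis, which runs along the balance's y at the rear edge of the deck, 2 mm above it (x = 95, y = -80, z = 42 mm in the balance's frame).
- cover_pad (a point): Centre of the round rubber thumb pad, 28 mm across, on the outside of the cover's top: the place to press. The cover is a hollow box 88 mm from hinge to front, 92 mm wide, 26 mm high. Shut, the pad lies 68 mm in front of the hinge axis and 26 mm above it. The point's z axis is the outward normal of the top, its x axis points to the hinge. When the cover is open its top faces the rear.
- cover_slot (a point): Centre of the slot that drops over the stud, 13 mm wide (along the hinge) and 28 mm long (away from the hinge). It is cut in a flat tongue, 44 mm wide and 4 mm thick, that reaches 37.5 mm farther than the box of the cover at its lower edge, to 125.5 mm from the hinge axis.
- indicator_bottle: Bystander: bottle of pink indicator, 43 mm in diameter, 103 mm high, near the weights; origin at the centre of its base.
- beaker: Bystander: white plastic beaker, 74 x 83 x 99 mm, to the right of the weights; origin at the centre of its base.
- conical_flask: Bystander: conical flask, 65 mm in diameter, 107 mm high, behind and to the left of the balance; origin at the centre of its base.
- crucible: Bystander: white porcelain crucible, 44 mm in diameter, 31 mm high, to the left of the balance; origin at the centre of its base.

How it is judged:
By the outcome, as a careful person would: the job done as asked, in the order asked, and still so for the second after the job is handed in, while the arm keeps its last pose, push and grip.
It also fails if it takes over 72 s, if anything falls off the work surface, if the arm or the gripper's body presses on something with over 40 N, if the wrist force passes 120 N, or if a joint passes its speed limit or range.

ROBOT

A 6-joint arm with a two-finger parallel gripper is mounted at the origin on a cart in front of the work surface, level with it; the furniture and walls round the work are solid. World frame = base frame: x ahead of the robot, y to its left, z up, the work surface at z = 0. Lengths are in m, angles in degrees, forces in N, time in s.
With the tool pointing down it reaches from about 0.25 to 0.8 m from the base axis. Payload 3.9 kg.
Tool frame: the origin (TCP) lies midway between the tips of the shut fingers; the grasp point (between the pads) lies 19 mm behind it; z points along the fingers, y is the line along which they close (so a half turn about z gives the same grasp; the last joint's range is limited). The gripper opens to 85 mm and grips with 20 to 120 N. Pads are 22 mm wide; open, the fingers measure 114 mm over their backs; the gripper's body (76 mm by 85 mm) begins 54 mm behind the grasp point. The pads swing forward as they close: fully open they stand 13 mm farther back than shut.
Start: joints at [-65.89, 14.897, -7.913, 67.191, 0, 90], TCP at [0.214, -0.479, 0.231] pointing down, gripper open.
Joint ranges: [-159.42, 159.42], [-47.68, 98.78], [-73.54, 78.23], [-108.79, 121.32], [-90, 84.71], [-180, 180]. Speed limits (degrees/s): [147.25, 147.25, 180, 180, 180, 180].

INTERFACE

Orientations are given as [roll, pitch, yaw] about the fixed x, y, z axes, in that order (R = Rz(yaw) Ry(pitch) Rx(roll)).
In Python, from plant import bot gives the robot as it stands.
- The arm moves only by the tool drive_tool, never from a script. Its arguments are lists of equal length, an entry for each row: "travel": the shift along the world's x, y, z in units of 30 mm (1.0 is 30 mm), a list of three; "delta_rot": the turn, a rotation vector about the world's x, y, z in units of 8 degrees (1.0 is 8 degrees), a list of three. A call has 1 to 12 rows; each row shifts and turns the commanded pose from where the row before left it; what a row does not reach is not made up. A row lasts 1/10 s, in which the tool goes at most 50 mm and 8.59 degrees, less where a joint would pass 70% of its speed; a pose out of reach is approached as far as the arm can. A call is refused whole if a number of a shift passes 1 or a number of a turn 1, either way. A call with a gripper value outside its range is refused whole. "claw" is the closure, from 0 (fully open) to 1 (shut), set as the call begins (left out, the last holds). The fingers move at their own pace and stop on an object; "newtons" is the grip in N (left out, the last holds). Time passes only in rows, so rows that do not move let the fingers close. It gives the time, the measured TCP pose, the force, the opening and the grip force at its end, in the units of the state.
- bot.read_state(): the state, without advancing time (a new reading comes with each control period).
- bot.grab_frame(name): name is "scene" or "top" or "wrist"; returns a dict with "pixels" (400x640x3 uint8, blue, green, red), "fovy" (degrees; the focal length in pixels is half the picture's height over the tangent of half this angle, whatever the lens; pixels are square), "cx", "cy" (the principal point, pixels), "rvec" (rotation vector, rad) and "tvec" (3), from world to camera coordinates, as OpenCV has them; the wrist camera has in their place "hand_eye" (4x4, takes a point from camera to tool coordinates, whose origin is the TCP and whose axes are the flange's). Camera axes: x right, y down, z forward; pixel columns grow to the right and rows downward; lengths in m; the calibration is good to about 2 mm. A picture is of the moment at which its call begins: read the wrist's pose just before it. There is no depth.
- bot.hand_in(): hands the job in; it is judged then, once.
The state is a dict: "clock": time; "qpos": joint angles; "dq": joint speeds; "effort": joint torques, N m; "ee_pos": TCP position; "tool_rot": TCP orientation; "force": force on the tool from outside, world axes, zero at the start; "torque": the same for the moment, N m; "width": finger opening in m; "gripper_force": force on a finger pad.
Only numpy, scipy, OpenCV 4.12 (cv2) and the standard library are available. Lean on these libraries where they do the work, as an engineer would, in place of code of your own. Each camera call takes 0.05 s, during which the arm holds its last target. There are 200 camera calls.

## Working session

There is one attempt and no reset: what is moved stays moved. The work goes in short steps, Python scripts to look and compute and a tool call to move; the robot and the scene stay as the last step left them, time stands still between calls to the robot, and variables do not carry over. Pictures are saved under pics/ and viewed, at most 10 in all, crops included, and the job is handed in when it is done.

Besides the shell and the picture viewer there is one more tool, called after "Request:" as name(argument=value, ...) on one line, values as JSON. drive_tool: Moves the arm, as the interface text tells. Its arguments: {"type":"object","properties":{"travel":{"type":"array"},"delta_rot":{"type":"array"},"claw":{"type":"number"},"newtons":{"type":"number"}},"required":["travel","delta_rot"]}

```bash
mkdir -p pics
cat > h.py <<'E'
import numpy as np, cv2
from scipy.spatial.transform import Rotation as R
from plant import bot
def cam(f):
    fl=200/np.tan(np.radians(f["fovy"])/2) if f["pixels"].shape[0]==400 else None
    return np.array([[fl,0,f["cx"]],[0,fl,f["cy"]],[0,0,1]])
def pose(f,s=None):
    # returns camera R,t: world = Rm@pc + t
    if "rvec" in f:
        Rm=cv2.Rodrigues(np.array(f["rvec"],float))[0]; return Rm.T,-Rm.T@np.array(f["tvec"],float).ravel()
    H=np.array(f["hand_eye"]); Rt=R.from_euler('xyz',s["tool_rot"],degrees=True).as_matrix()
    return Rt@H[:3,:3], Rt@H[:3,3]+np.array(s["ee_pos"])
def ray(K,P,u,v):
    d=P[0]@np.linalg.solve(K,[u,v,1.]); return P[1],d
def atz(K,P,u,v,z):
    o,d=ray(K,P,u,v); return o+d*(z-o[2])/d[2]
def proj(K,P,X):
    p=K@(P[0].T@(np.array(X)-P[1])); return p[:2]/p[2]
def snap(n,fn):
    s=bot.read_state(); f=bot.grab_frame(n); cv2.imwrite('pics/'+fn+'.png',f["pixels"])
    K=cam(f);P=pose(f,s); np.savez('pics/'+fn+'.npz',K=K,R=P[0],t=P[1]); return f["pixels"],K,P
def load(fn):
    z=np.load('pics/'+fn+'.npz'); return cv2.imread('pics/'+fn+'.png'),z['K'],(z['R'],z['t'])
E
python3 - <<'E'
from h import *
print(bot.read_state())
for n in("scene","top","wrist"):
    i,K,P=snap(n,n+'0'); print(n,K[0,0],P[1],P[0][:,2])
a=[cv2.imread(f'pics/{n}0.png') for n in("scene","top")]
cv2.imwrite('pics/top0b.png',cv2.resize(a[1],(800,500),interpolation=3))
E
```

```text
{'clock': 0.0, 'qpos': array([-6.58914192e+01,  1.49348126e+01, -7.98637136e+00,  6.71913022e+01,
       -3.61052665e-04,  8.99987393e+01]), 'dq': array([-0.02890464,  0.02310976,  0.09694638, -0.07956281,  0.05234818,
        0.00223807]), 'effort': array([-2.09631966e-03, -4.05677605e+01,  2.53922206e+01,  1.87492435e-02,
       -2.07250564e-04,  6.26953582e-07]), 'ee_pos': array([ 0.21415948, -0.47857215,  0.2304693 ]), 'tool_rot': array([-1.79887514e+02,  3.58576833e-04,  2.41098423e+01]), 'force': array([-0.69956441, -0.86691047, -1.1072462 ]), 'torque': array([-0.05625982, -0.02186332,  0.01859102]), 'gripper_force': 0.0, 'width': 0.08540534569768916}
scene 410.7093671055026 [-0.03213429  0.78552181  0.78439176] [ 0.46842223 -0.67549447 -0.56946276]
top 401.3803812974421 [ 0.25595343 -0.050864    1.45565641] [ 0.20346647  0.01305237 -0.97899491]
wrist 300.73143962809434 [ 0.29197105 -0.44372741  0.37220843] [-0.30008572 -0.13205298 -0.94472778]
```

View pics/top0b.png

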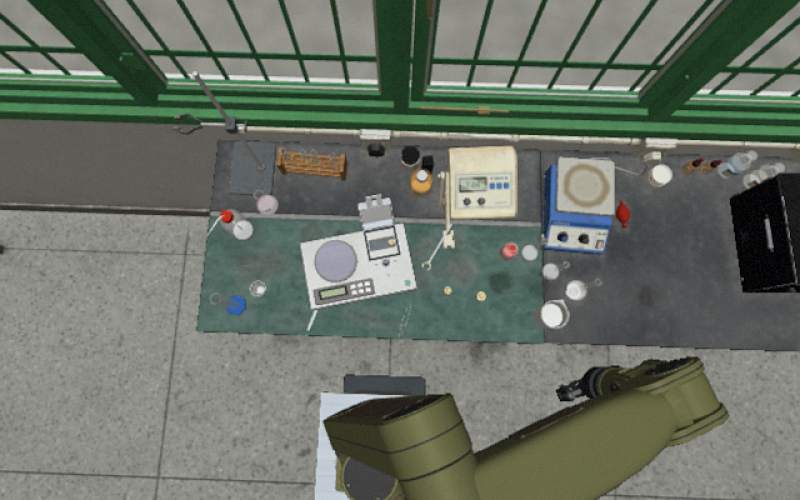

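View pics/scene0.png

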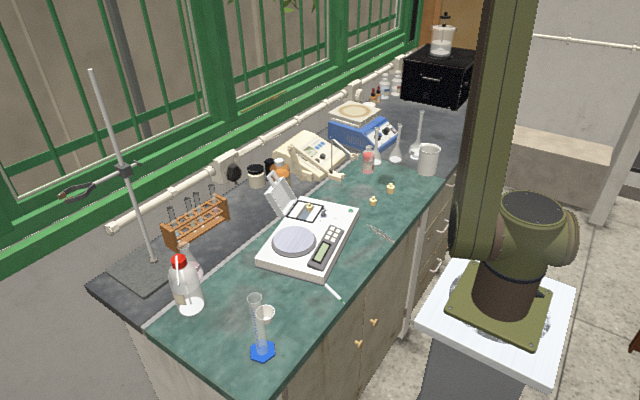

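The top view shows the balance at about (300–415, 225–308), the weights at about (448,290) and (481,296), and the bottle at (510,250). I'll enlarge this area.

Run:
```python
from h import *
i=load('top0')[0][150:255,235:435]
cv2.imwrite('pics/top0c.png',cv2.resize(i,None,fx=4,fy=4,interpolation=cv2.INTER_CUBIC))
```

```text
(no output)
```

View pics/top0c.png

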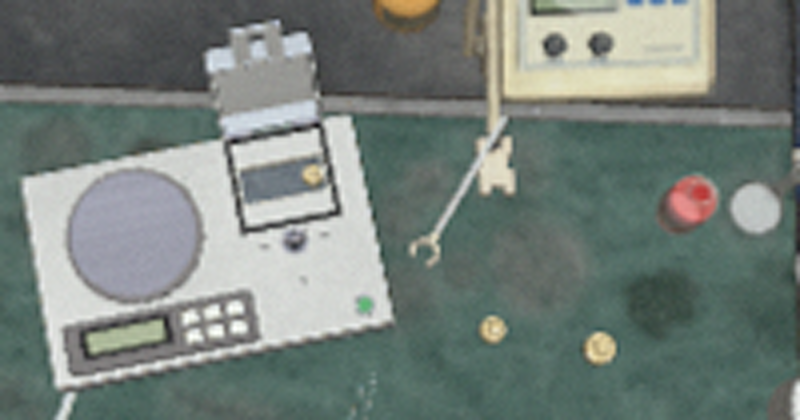

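The crop shows deck corners at about (22,178), (352,115), (393,322) and (60,388). The pan is at (135,235), the small weight at (313,175) and the stud at (294,240). The medium weight is at (493,329), the large one at (600,347).

Run:
```python
from h import *
i,K,P=load('top0')
q=lambda x,y,z: atz(K,P,235+(x+.5)/4-.5,150+(y+.5)/4-.5,z)
c=[q(*p,.04) for p in((22,178),(352,115),(393,322),(58,386))]
print(np.round(c,4),[np.linalg.norm(c[k]-c[(k+1)%4]) for k in range(4)],np.mean(c,0))
for k in range(4):
    d=c[(k+1)%4]-c[k]; print(np.degrees(np.arctan2(d[1],d[0])))
for n,p in dict(small=(313,175,.052),stud=(294,240,.065),med=(493,329,.03),large=(600,347,.034),bottle=(700,190,.1)).items(): print(n,np.round(q(*p),4))
```

```text
[[ 0.5657  0.2404  0.04  ]
 [ 0.6346 -0.0561  0.04  ]
 [ 0.4462 -0.0984  0.04  ]
 [ 0.3794  0.1949  0.04  ]] [np.float64(0.3044528765596866), np.float64(0.19311833854041896), np.float64(0.30087319334771934), np.float64(0.19184023750989765)] [0.50647885 0.07018733 0.04      ]
-76.91889394829113
-167.3479151788111
102.83647996054981
13.719185426590855
small [ 0.5747 -0.0229  0.052 ]
stud [ 0.5125 -0.0086  0.065 ]
med [ 0.4443 -0.1881  0.03  ]
large [ 0.431  -0.2827  0.034 ]
bottle [ 0.5618 -0.3581  0.1   ]
```

Request:
drive_tool(travel=[[0.6, 0.54, 0], [0.6, 0.54, 0], [0.6, 0.54, 0], [0.6, 0.54, 0], [0.6, 0.54, 0], [0.6, 0.54, 0], [0.6, 0.54, 0], [0.6, 0.54, 0], [0.6, 0.54, 0], [0.6, 0.54, 0], [0.6, 0.54, 0], [0.6, 0.54, 0]], delta_rot=[[0, 0, 0.82], [0, 0, 0.82], [0, 0, 0.82], [0, 0, 0.82], [0, 0, 0.82], [0, 0, 0.82], [0, 0, 0.82], [0, 0, 0.82], [0, 0, 0.82], [0, 0, 0.82], [0, 0, 0.82], [0, 0, 0.82]], claw=0.3)

```text
clock: 1.35
ee_pos: [0.4309, -0.2839, 0.231]
tool_rot: [-180.0, -0.0, 103.1]
force: [-0.3, 0.1, -0.3]
width: 0.0595
gripper_force: 0.0
```

Request:
drive_tool(travel=[[0, 0, -0.3], [0, 0, 0]], delta_rot=[[0, 0, 0], [0, 0, 0]])

```text
clock: 1.55
ee_pos: [0.4296, -0.2841, 0.2208]
tool_rot: [-179.9, -0.1, 102.8]
force: [-0.8, 1.1, -0.5]
width: 0.0596
gripper_force: 0.0
```

Run:
```python
from h import *
s=bot.read_state(); print(s['clock'],s['ee_pos'],s['tool_rot'],s['width'],s['force'])
i,K,P=snap('wrist','w1')
for n,X in dict(med=(.4443,-.1881,.03),large=(.431,-.2827,.034),stud=(.5158,-.0097,.065),tcp=s['ee_pos']).items(): print(n,proj(K,P,X))
```

```text
1.55 [ 0.42964666 -0.2840547   0.22081362] [-1.79860796e+02 -1.02392746e-01  1.02824645e+02] 0.05961377483924584 [-0.8476854   1.14627438 -0.48087907]
med [357.26067712  93.21987673]
large [324.32874887 177.5958133 ]
stud [ 514.37830794 -129.15084451]
tcp [321.47279287 265.37855647]
```

View pics/w1.png

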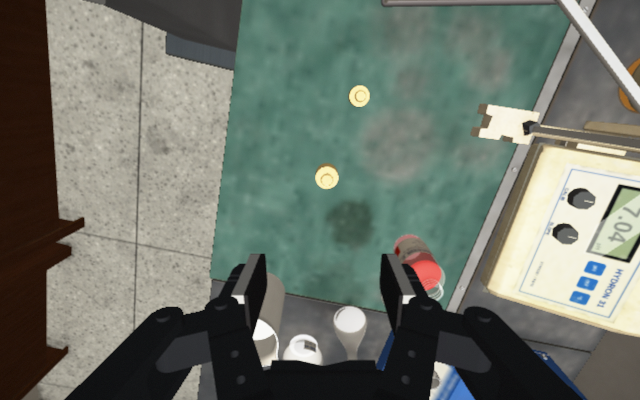

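The wrist view shows the medium weight at (359,96) and the large at (327,177), within about 3 px of prediction.

```bash
python3 - <<'E'
from h import *
i,K,P=load('w1')
m=cv2.inRange(cv2.cvtColor(i,cv2.COLOR_BGR2HSV),(18,80,120),(35,255,255))
n,_,st,c=cv2.connectedComponentsWithStats(m)
for k in range(1,n):
    if 200<st[k,4]<900 and c[k][1]<250: print(st[k],c[k],[np.round(atz(K,P,*c[k],z),4) for z in(.018,.03)])
E
python3 - <<'E'
from h import *
i,K,P=load('w1'); hsv=cv2.cvtColor(i,cv2.COLOR_BGR2HSV)
print(hsv[177,317],hsv[96,350])
for u,v in((327,177),(359,96)):
    w=hsv[v-20:v+20,u-20:u+20]; m=((w[...,0]>15)&(w[...,0]<40)&(w[...,1]>60)&(w[...,2]>110)).astype(np.uint8)
    y,x=np.nonzero(m); c=np.array([(x.min()+x.max())/2+u-20,(y.min()+y.max())/2+v-20]); print(len(x),c,x.ptp() if hasattr(x,'ptp') else np.ptp(x),np.ptp(y),[np.round(atz(K,P,*c,z),4) for z in(.018,.03)])
E
```

```text
[ 26  64 251] [ 27  63 251]
458 [326.5 175.5] 23 25 [array([ 0.4338, -0.2836,  0.018 ]), array([ 0.4331, -0.2808,  0.03  ])]
353 [359.   95.5] 20 21 [array([ 0.4479, -0.1894,  0.018 ]), array([ 0.4466, -0.1899,  0.03  ])]
```

Request:
drive_tool(travel=[[0.06, 0.03, -0.9], [0.06, 0.03, -1], [0, 0, -1], [0, 0, -1], [0, 0, -1], [0, 0, -1], [0, 0, -0.6], [0, 0, -0.36], [0, 0, 0]], delta_rot=[[0, 0, 0], [0, 0, 0], [0, 0, 0], [0, 0, 0], [0, 0, 0], [0, 0, 0], [0, 0, 0], [0, 0, 0], [0, 0, 0]])

```text
clock: 2.5
ee_pos: [0.4325, -0.2829, 0.0153]
tool_rot: [-179.9, -0.1, 102.7]
force: [-0.3, -0.2, 0.5]
width: 0.0596
gripper_force: 0.0
```

Request:
drive_tool(travel=[[0, 0, 0], [0, 0, 0], [0, 0, 0], [0, 0, 0], [0, 0, 0], [0, 0, 0]], delta_rot=[[0, 0, 0], [0, 0, 0], [0, 0, 0], [0, 0, 0], [0, 0, 0], [0, 0, 0]], claw=1, newtons=40)

```text
clock: 3.1
ee_pos: [0.435, -0.2839, 0.0179]
tool_rot: [179.9, 0.1, 102.8]
force: [-1.3, -0.2, 6.6]
width: 0.0254
gripper_force: 39.3
```

Request:
drive_tool(travel=[[0, 0, 0.3], [0, 0, 0.9], [0, 0, 1], [0, 0, 1], [0, 0.5, 1], [0.2, 0.8, 1], [0.2, 0.9, 0.8], [0.2, 0.9, 0], [0.3, 0.9, 0], [0.4, 0.9, 0], [0.6, 0.9, 0], [0.8, 0.7, 0]], delta_rot=[[0, 0, 0], [0, 0, 0], [0, 0, 0], [0, 0, 0], [0, 0, 0], [0, 0, 0], [0, 0, 0], [0, 0, 0], [0, 0, 0], [0, 0, 0], [0, 0, 0], [0, 0, 0]])

```text
clock: 4.3
ee_pos: [0.5143, -0.0862, 0.1971]
tool_rot: [-180.0, -0.0, 102.9]
force: [-0.8, -1.1, -0.9]
width: 0.0251
gripper_force: 39.5
```

Request:
drive_tool(travel=[[0.9, 0.5, 0], [0.8, 0.1, 0], [0, 0, 0], [0, 0, 0]], delta_rot=[[0, 0, 0], [0, 0, 0], [0, 0, 0], [0, 0, 0]])

```text
clock: 4.7
ee_pos: [0.5657, -0.0696, 0.1964]
tool_rot: [-179.9, -0.0, 102.9]
force: [-0.3, 1.1, -0.8]
width: 0.0251
gripper_force: 39.6
```

Run:
```python
from h import *
for k in range(3):
    s=bot.read_state(); print(s['clock'],s['ee_pos'],s['tool_rot'],s['width'],s['force'])
    i,K,P=snap('wrist','w2%d'%k)
a=np.radians(13.1)
for n,X in dict(stud=(-9,-80,65),fr=(-95,-150,40),rr=(95,-150,40),w1=(65.5,-42,40),w2=(32.5,-42,40),w3=(32.5,-118,40),w4=(65.5,-118,40)).items():
    x,y,z=np.array(X)/1e3; print(n,proj(K,P,(.5065+x*np.cos(a)-y*np.sin(a),.0702+x*np.sin(a)+y*np.cos(a),z)))
cv2.imwrite('pics/w2b.png',cv2.resize(i,(800,500),interpolation=3))
```

```text
4.7 [ 0.56565351 -0.06964976  0.19638854] [-1.79932827e+02 -2.34008283e-02  1.02866305e+02] 0.025116042845756723 [-0.34626015  1.1171968  -0.80603545]
4.75 [ 0.56500616 -0.0698965   0.19640928] [-1.79910007e+02 -2.87809575e-02  1.02833499e+02] 0.02532475168302461 [ 0.1878106  -0.11698439 -1.79102261]
4.8 [ 0.56482978 -0.07010355  0.19646916] [-1.79921216e+02 -2.56481700e-02  1.02811369e+02] 0.025406711217405255 [-0.01830825  0.62223649 -1.34181401]
stud [283.33789052 116.67254321]
fr [206.18907218 186.0629913 ]
rr [390.6560116  185.59220889]
w1 [366.55192546  71.57874541]
w2 [330.3619411   71.72284372]
w3 [330.01232982 154.75697021]
w4 [363.20729976 154.65935475]
```

View pics/w2b.png

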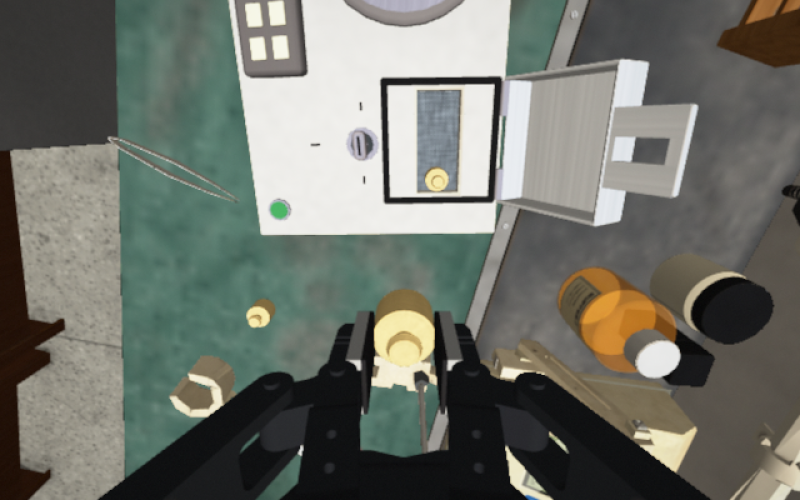

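The view shows the well at (417–461, 90–192), the small weight at (437,181) and the stud at (361,145) with its wing crosswise. Everything sits about 3 px right of prediction, so I'll enlarge to fit the balance pose.

Run:
```python
from h import *
i=load('w22')[0][55:195,200:420]
cv2.imwrite('pics/w2c.png',cv2.resize(i,(792,504),interpolation=cv2.INTER_CUBIC))
```

```text
(no output)
```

View pics/w2c.png

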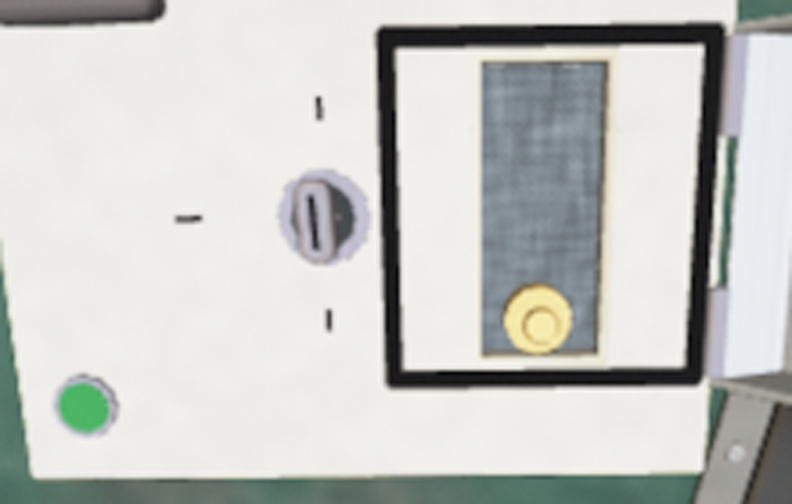

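The crop gives chamfer corners (474,53), (616,51), (606,363), (476,363), stud base centre (323,217) and deck corners (33,478), (705,472). I'll fit the balance pose to these.

Run:
```python
from h import *
from scipy.optimize import least_squares
i,K,P=load('w22')
C=lambda x,y:np.array([200+(x+.5)/3.6-.5,55+(y+.5)/3.6-.5])
pts=[((474,53),(67.5*0+30.5,-40,40)),((616,51),(67.5,-40,40)),((606,363),(67.5,-120,40)),((476,363),(30.5,-120,40)),((323,217),(-9,-80,40)),((33,478),(-95,-150,40)),((705,472),(95,-150,40))]
def W(p,X):
    x,y,z=np.array(X)/1e3; return (p[0]+x*np.cos(p[2])-y*np.sin(p[2]),p[1]+x*np.sin(p[2])+y*np.cos(p[2]),z+p[3])
f=lambda p:np.concatenate([proj(K,P,W(p,X))-C(*c) for c,X in pts]+[[p[3]*300]])
r=least_squares(f,[.5065,.0702,.2286,0]); p=r.x
print(p,np.degrees(p[2]),np.round(r.fun,1))
for n,X in dict(large=(49,-58,26),med=(49,-85,26),stud=(-9,-80,40)).items(): print(n,W(p,X))
R_=np.array([[np.cos(p[2]),np.sin(p[2])],[-np.sin(p[2]),np.cos(p[2])]])
for c,z in(((540,325),.052),((538,319),.044)): print(1e3*R_@(atz(K,P,*C(*c),z)[:2]-p[:2]))
print(bot.read_state()['ee_pos'],bot.read_state()['tool_rot'])
# held weight / pad position check
for c,z in(((404,352),.2),): print(atz(K,P,404/1.25,352/1.25,.196+.003))
```

```text
[0.50840544 0.07064372 0.23908718 0.0009412 ] 13.698686527970791 [-0.5 -0.5  0.9 -0.6  0.5  0.6 -0.6  1.1  0.1  0.4  0.6 -0.2 -1.1 -0.9
  0.3]
large (np.float64(0.5697469289391235), np.float64(0.025897533665183485), np.float64(0.02694120112025107))
med (np.float64(0.5761409575320346), np.float64(-0.0003344391609886588), np.float64(0.02694120112025107))
stud (np.float64(0.5186067143141628), np.float64(-0.00921198709646981), np.float64(0.04094120112025107))
[  47.67882543 -107.10893771]
[  47.78261832 -106.66445453]
[ 0.56484969 -0.07020563  0.19659029] [-1.79942893e+02 -2.08521446e-02  1.02797346e+02]
[ 0.56762587 -0.07812383  0.199     ]
```

Run:
```python
from h import *
i,K,P=load('w22'); j=i[215:305,265:380]
cv2.imwrite('pics/w2d.png',cv2.resize(j,(690,540),interpolation=cv2.INTER_CUBIC))
for z in (.2147,.205): X=atz(K,P,404/1.25,350/1.25,z); print(X, R.from_euler('xyz',[180,0,102.8],degrees=True).inv().apply(X-[.5648,-.0702,.1965]))
```

```text
[ 0.56510833 -0.06700559  0.2147    ] [ 0.00304672  0.00100838 -0.0182    ]
[ 0.56652558 -0.0732724   0.205     ] [-0.00337835  0.00100201 -0.0085    ]
```

View pics/w2d.png

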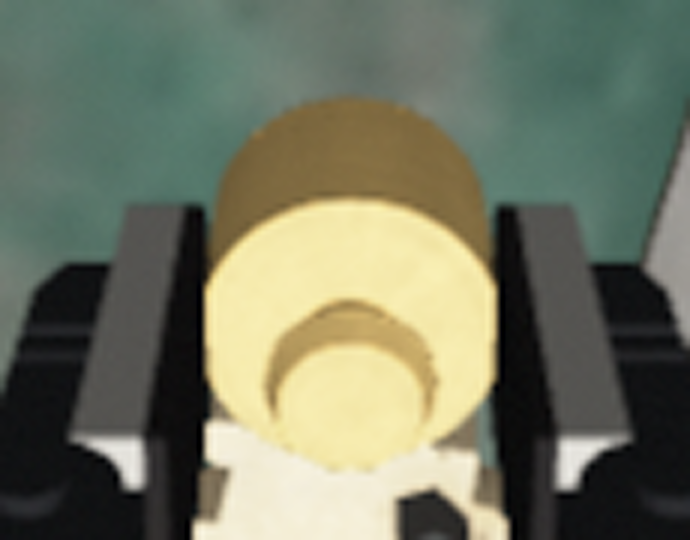

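Request:
drive_tool(travel=[[0.05, 0.8, 0], [0.05, 0.9, 0], [0.05, 0.9, 0], [0.03, 0.55, -0.4], [0, 0, -1], [0, 0, -1], [0, 0, -1], [0, 0, -0.5], [0, 0, -0.2], [0, 0, 0], [0, 0, 0]], delta_rot=[[0, 0, 0.1], [0, 0, 0], [0, 0, 0], [0, 0, 0], [0, 0, 0], [0, 0, 0], [0, 0, 0], [0, 0, 0], [0, 0, 0], [0, 0, 0], [0, 0, 0]])

```text
clock: 5.95
ee_pos: [0.5719, 0.0243, 0.0742]
tool_rot: [179.9, 0.0, 103.6]
force: [0.7, -0.7, -1.2]
width: 0.0254
gripper_force: 39.6
```

Run:
```python
from h import *
for k in range(3):
    s=bot.read_state(); print(s['clock'],s['ee_pos'],s['tool_rot'],s['force'])
    i,K,P=snap('wrist','w3%d'%k)
cv2.imwrite('pics/w3b.png',cv2.resize(i[60:330,180:500],(800,675))[:600])
```

```text
5.95 [0.57194621 0.02428079 0.07420943] [1.79931485e+02 1.99668348e-02 1.03606328e+02] [ 0.71905524 -0.68201909 -1.24192415]
6.0 [0.57236396 0.0243599  0.07461021] [1.79880010e+02 2.92257743e-02 1.03611999e+02] [ 0.63604083 -0.08018057 -1.69244278]
6.05 [0.57249055 0.02442083 0.07473241] [1.79862001e+02 2.81681310e-02 1.03617315e+02] [ 0.2575211   0.65392506 -0.95597231]
```

View pics/w3b.png

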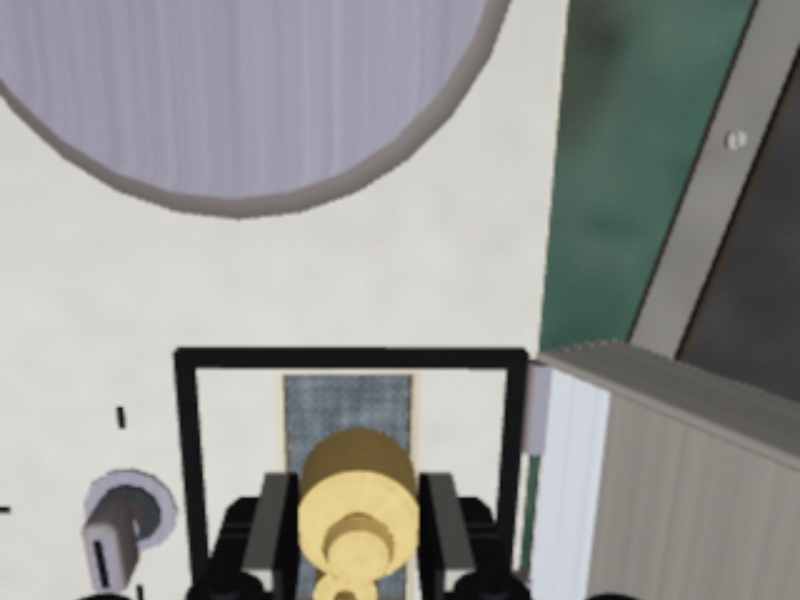

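The held weight is centred at about crop x = 358 against a well centre of 349, and the well's left end is at y = 375. I'll work out the offsets.

Run:
```python
from h import *
i,K,P=load('w32'); a=.2391; p=np.array([.5084,.0706])
R_=np.array([[np.cos(a),np.sin(a)],[-np.sin(a),np.cos(a)]])
b=lambda x,y,z:np.round(1e3*R_@(atz(K,P,180+(x+.5)/2.5-.5,60+(y+.5)/2.5-.5,z)[:2]-p),1)
print('well TL,TR chamfer',b(279,371,.041),b(419,371,.041),'well mid left/right',b(285,450,.041),b(413,450,.041))
print('bottom far edge',b(358,428,.059),'top centre',b(359,550,.093),'sides',b(298,508,.083),b(419,508,.083))
```

```text
well TL,TR chamfer [ 32.5 -39.7] [ 67.3 -39.7] well mid left/right [ 33.3 -61.4] [ 66.3 -61.4]
bottom far edge [ 52.1 -47. ] top centre [ 52.3 -56.9] sides [ 40.  -53.7] [ 64.4 -53.7]
```

Request:
drive_tool(travel=[[-0.08, 0.015, 0], [0, 0, 0], [0, 0, -0.3], [0, 0, -0.3], [0, 0, -0.3], [0, 0, 0], [0, 0, 0]], delta_rot=[[0, 0, 0], [0, 0, 0], [0, 0, 0], [0, 0, 0], [0, 0, 0], [0, 0, 0], [0, 0, 0]])

```text
clock: 6.8
ee_pos: [0.5685, 0.0249, 0.0458]
tool_rot: [-179.9, -0.0, 103.6]
force: [0.3, -1.1, -1.2]
width: 0.0253
gripper_force: 39.5
```

Request:
drive_tool(travel=[[0, 0, -0.07], [0, 0, -0.04], [0, 0, 0], [0, 0, 0]], delta_rot=[[0, 0, 0], [0, 0, 0], [0, 0, 0], [0, 0, 0]])

```text
clock: 7.2
ee_pos: [0.5693, 0.025, 0.0439]
tool_rot: [180.0, 0.0, 103.6]
force: [-2.2, 0.1, 5.4]
width: 0.0248
gripper_force: 40.0
```

Request:
drive_tool(travel=[[0, 0, 0], [0, 0, 0], [0, 0, 0], [0, 0, 0.3], [0, 0, 1], [0, 0, 1], [0, 0, 1], [0, 0, 0.2]], delta_rot=[[0, 0, 0], [0, 0, 0], [0, 0, 0], [0, 0, 0], [0, 0, 0], [0, 0, 0], [0, 0, 0], [0, 0, 0]], claw=0.52)

```text
clock: 8.0
ee_pos: [0.5718, 0.0251, 0.1526]
tool_rot: [179.6, 0.1, 103.6]
force: [0.3, 0.5, 0.3]
width: 0.0407
gripper_force: 0.0
```

Request:
drive_tool(travel=[[-0.4, -0.7, 0], [-0.45, -0.8, 0], [-0.45, -0.8, 0], [-0.45, -0.8, 0], [-0.45, -0.8, 0], [-0.45, -0.8, 0], [-0.45, -0.8, 0], [-0.45, -0.8, 0], [-0.45, -0.75, 0], [-0.07, -0.12, -0.5], [0, 0, 0]], delta_rot=[[0, 0, 0], [0, 0, 0], [0, 0, 0], [0, 0, 0], [0, 0, 0], [0, 0, 0], [0, 0, 0], [0, 0, 0], [0, 0, 0], [0, 0, 0], [0, 0, 0]], claw=0.45)

```text
clock: 9.1
ee_pos: [0.4449, -0.1903, 0.1317]
tool_rot: [-179.8, -0.1, 103.5]
force: [-0.7, 1.5, 0.3]
width: 0.0468
gripper_force: 0.0
```

Run:
```python
from h import *
for k in range(2):
    s=bot.read_state(); print(s['clock'],s['ee_pos'],s['tool_rot'],s['width'],s['force'])
    i,K,P=snap('wrist','w4%d'%k)
hsv=cv2.cvtColor(i,cv2.COLOR_BGR2HSV); u,v=proj(K,P,(.447,-.190,.025)).astype(int); print(u,v)
w=hsv[v-50:v+50,u-50:u+50]; m=((w[...,0]>15)&(w[...,0]<40)&(w[...,1]>50)&(w[...,2]>200)).astype(np.uint8)
n,_,st,c=cv2.connectedComponentsWithStats(m)
for k in range(1,n):
    if st[k,4]>60: q=c[k]+[u-50,v-50]; print(st[k],q,[np.round(atz(K,P,*q,z),4) for z in(.02,.03)])
```

```text
9.1 [ 0.44488833 -0.19029637  0.13166722] [-1.79833417e+02 -1.24841238e-01  1.03511833e+02] 0.04677455808278192 [-0.69941141  1.47589048  0.29381684]
9.15 [ 0.44566011 -0.18993754  0.13234682] [-1.79881702e+02 -1.02532566e-01  1.03570921e+02] 0.04724919236167263 [ 0.76967262  0.90781572 -0.6605798 ]
323 201
[ 41  36  24  24 436] [325.58715596 198.4587156 ] [array([ 0.4481, -0.1885,  0.02  ]), array([ 0.4473, -0.1853,  0.03  ])]
```

Request:
drive_tool(travel=[[0.06, 0.06, -0.7], [0, 0, -1], [0, 0, -1], [0, 0, -0.8], [0, 0, -0.38], [0, 0, 0]], delta_rot=[[0, 0, 0], [0, 0, 0], [0, 0, 0], [0, 0, 0], [0, 0, 0], [0, 0, 0]])

```text
clock: 9.8
ee_pos: [0.4481, -0.1874, 0.0158]
tool_rot: [-179.9, -0.1, 103.7]
force: [0.4, -0.0, 0.1]
width: 0.0467
gripper_force: 0.0
```

Request:
drive_tool(travel=[[0, 0, 0], [0, 0, 0], [0, 0, 0], [0, 0, 0], [0, 0, 0]], delta_rot=[[0, 0, 0], [0, 0, 0], [0, 0, 0], [0, 0, 0], [0, 0, 0]], claw=1)

```text
clock: 10.3
ee_pos: [0.4502, -0.1888, 0.0182]
tool_rot: [179.8, 0.1, 103.6]
force: [-1.0, 0.9, 6.8]
width: 0.0201
gripper_force: 39.3
```

Request:
drive_tool(travel=[[0, 0, 0.3], [0, 0, 0.9], [0, 0, 1], [0, 0, 1], [0, 0.5, 1], [0.1, 0.8, 0], [0.4, 0.9, 0], [0.7, 0.9, 0], [0.9, 0.9, 0], [0.9, 0.5, 0], [0.7, 0, 0], [0, 0, 0]], delta_rot=[[0, 0, 0], [0, 0, 0], [0, 0, 0], [0, 0, 0], [0, 0, 0], [0, 0, 0], [0, 0, 0], [0, 0, 0], [0, 0, 0], [0, 0, 0], [0, 0, 0], [0, 0, 0]])

```text
clock: 11.5
ee_pos: [0.5627, -0.0528, 0.1433]
tool_rot: [179.8, 0.1, 103.7]
force: [-0.2, 0.4, -0.6]
width: 0.0199
gripper_force: 39.2
```

Run:
```python
from h import *
for k in range(3):
    s=bot.read_state(); print(s['clock'],s['ee_pos'],s['tool_rot'],s['width'],s['force'])
    i,K,P=snap('wrist','w5%d'%k)
cv2.imwrite('pics/w5b.png',cv2.resize(i[60:300,220:540],(800,600),interpolation=2))
```

```text
11.5 [ 0.56271125 -0.05278882  0.14332221] [1.79838504e+02 6.65361567e-02 1.03717971e+02] 0.019880599845006976 [-0.15059551  0.38898804 -0.64340337]
11.55 [ 0.56047879 -0.05312197  0.14298221] [1.79991905e+02 1.67532944e-02 1.03668997e+02] 0.01971324934074655 [ 0.38893435  0.06299387 -0.80928096]
11.6 [ 0.5591073  -0.05334266  0.14280317] [-1.79926281e+02 -1.02406720e-02  1.03635690e+02] 0.019953907844719645 [-0.02042363 -0.03527718 -0.59231929]
```

View pics/w5b.png

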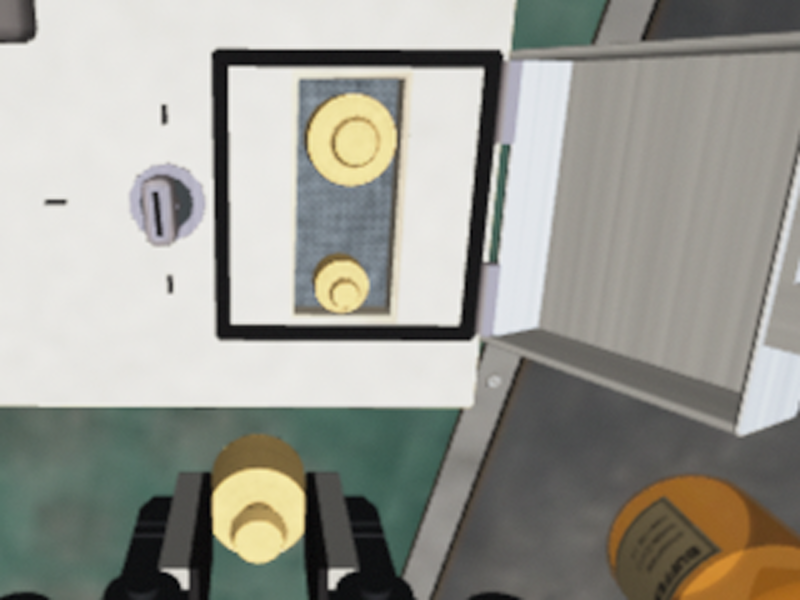

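In this view the large weight stands in the well at (352,140) and the small one at (342,284). The held medium weight's knob is at (259,535). I'll compute the gap and the held offset.

Run:
```python
from h import *
i,K,P=load('w52'); a=.2391; p=np.array([.5084,.0706])
R_=np.array([[np.cos(a),np.sin(a)],[-np.sin(a),np.cos(a)]])
b=lambda x,y,z:np.round(1e3*R_@(atz(K,P,220+(x+.5)/2.5-.5,60+(y+.5)/2.5-.5,z)[:2]-p),1)
print('well',[b(*q,.041) for q in((300,80),(405,78),(390,315),(295,315))],'stud base',b(167,201,.041))
print('large knob',b(356,141,.061),'body',b(352,140,.052),'L,R,near edges',b(307,140,.052),b(397,140,.052),b(352,186,.052),'far',b(352,94,.052))
print('small knob',b(346,292,.053),'body',b(342,283,.046),'far edge',b(342,255,.046))
s=bot.read_state();print('tcp',1e3*R_@(s['ee_pos'][:2]-p),s['ee_pos'])
z=.1428-.0165
print('med knob',b(259,536,z+.030),'bottom far edge',b(258,434,z),'body top sides',b(211,505,z+.021),b(305,505,z+.021))
```

```text
well [array([ 33.1, -42.8]), array([ 65. , -42.2]), array([  64.7, -116.9]), array([  32.8, -117. ])] stud base [ -8.7 -79.1]
large knob [ 48.5 -59.6] body [ 48.4 -59.8] L,R,near edges [ 35.  -59.8] [ 61.7 -59.7] [ 48.9 -73.2] far [ 47.8 -46.8]
small knob [  48.3 -106. ] body [  47.7 -104.7] far edge [ 47.3 -95.5]
tcp [  19.23971132 -132.42940243] [ 0.5584554  -0.05350548  0.14274703]
med knob [  20.9 -129.2] bottom far edge [  20.6 -121.2] body top sides [  11.  -127.6] [  30.4 -127.5]
```

The gap between large and small is only 22.8 mm, so I'll park the medium weight on the bench. Then I'll shift the large one about 3.5 mm to the left.

Request:
drive_tool(travel=[[-0.7, -0.8, 0], [-0.9, -1, 0], [-0.9, -1, 0], [-0.8, -1, 0], [-0.38, -0.65, -0.6], [0, 0, -1], [0, 0, -1], [0, 0, -1], [0, 0, -0.4], [0, 0, -0.15], [0, 0, 0], [0, 0, 0]], delta_rot=[[0, 0, 0], [0, 0, 0], [0, 0, 0], [0, 0, 0], [0, 0, 0], [0, 0, 0], [0, 0, 0], [0, 0, 0], [0, 0, 0], [0, 0, 0], [0, 0, 0], [0, 0, 0]])

```text
clock: 12.85
ee_pos: [0.4489, -0.1871, 0.0191]
tool_rot: [180.0, 0.0, 103.6]
force: [-0.0, 0.4, -0.8]
width: 0.0199
gripper_force: 39.2
```

Request:
drive_tool(travel=[[0, 0, -0.06], [0, 0, 0]], delta_rot=[[0, 0, 0], [0, 0, 0]])

```text
clock: 13.05
ee_pos: [0.4495, -0.1872, 0.0182]
tool_rot: [179.9, 0.1, 103.6]
force: [-3.1, 0.9, 11.4]
width: 0.0198
gripper_force: 40.4
```

Request:
drive_tool(travel=[[0, 0, 0], [0, 0, 0], [0, 0, 0], [0, 0, 0.4], [0, 0, 1], [0, 0, 1], [0, 0, 1], [0.2, 0.4, 1], [0.5, 0.85, 0], [0.5, 0.9, 0], [0.5, 0.9, 0], [0.5, 0.9, 0]], delta_rot=[[0, 0, 0], [0, 0, 0], [0, 0, 0], [0, 0, 0], [0, 0, 0], [0, 0, 0], [0, 0, 0], [0, 0, 0], [0, 0, 0], [0, 0, 0], [0, 0, 0], [0, 0, 0]], claw=0.48)

```text
clock: 14.25
ee_pos: [0.5158, -0.0673, 0.1484]
tool_rot: [-180.0, 0.0, 103.6]
force: [0.2, -0.3, -0.0]
width: 0.0443
gripper_force: 0.0
```

Request:
drive_tool(travel=[[0.5, 0.9, 0], [0.5, 0.9, 0], [0.5, 0.9, 0], [0.3, 0.4, -0.5], [0, 0, -1], [0, 0, 0], [0, 0, 0], [0, 0, 0]], delta_rot=[[0, 0, 0], [0, 0, 0], [0, 0, 0], [0, 0, 0], [0, 0, 0], [0, 0, 0], [0, 0, 0], [0, 0, 0]])

```text
clock: 15.05
ee_pos: [0.5695, 0.024, 0.1042]
tool_rot: [180.0, 0.0, 103.6]
force: [0.4, -0.6, 0.2]
width: 0.0443
gripper_force: 0.0
```

Request:
drive_tool(travel=[[0, 0, -0.8], [0, 0, -0.7], [0, 0, -0.45], [0, 0, 0]], delta_rot=[[0, 0, 0], [0, 0, 0], [0, 0, 0], [0, 0, 0]])

```text
clock: 15.45
ee_pos: [0.5684, 0.024, 0.0444]
tool_rot: [-179.9, -0.0, 103.6]
force: [-0.5, 0.4, -0.5]
width: 0.0445
gripper_force: 0.0
```

Request:
drive_tool(travel=[[0, 0, 0], [0, 0, 0], [0, 0, 0], [0, 0, 0], [0, 0, 0.1], [0, 0, 0.03], [-0.03, 0.12, 0], [0, 0, 0], [0, 0, 0]], delta_rot=[[0, 0, 0], [0, 0, 0], [0, 0, 0], [0, 0, 0], [0, 0, 0], [0, 0, 0], [0, 0, 0], [0, 0, 0], [0, 0, 0]], claw=1)

```text
clock: 16.35
ee_pos: [0.5681, 0.0285, 0.0486]
tool_rot: [-180.0, -0.0, 103.6]
force: [0.3, -0.4, -1.2]
width: 0.025
gripper_force: 39.4
```

Request:
drive_tool(travel=[[0, 0, -0.08], [0, 0, -0.05], [0, 0, -0.03], [0, 0, 0]], delta_rot=[[0, 0, 0], [0, 0, 0], [0, 0, 0], [0, 0, 0]])

```text
clock: 16.75
ee_pos: [0.5686, 0.0284, 0.0464]
tool_rot: [179.9, -0.0, 103.6]
force: [-5.4, -0.2, 16.0]
width: 0.0249
gripper_force: 41.0
```

Request:
drive_tool(travel=[[0, 0, 0], [0, 0, 0], [0, 0, 0], [0, 0, 0.4], [0, 0, 1], [0, 0, 1], [0, 0, 1], [-0.2, -0.4, 0.1], [-0.45, -0.8, 0], [-0.45, -0.8, 0], [-0.45, -0.8, 0], [-0.45, -0.8, 0]], delta_rot=[[0, 0, 0], [0, 0, 0], [0, 0, 0], [0, 0, 0], [0, 0, 0], [0, 0, 0], [0, 0, 0], [0, 0, 0], [0, 0, 0], [0, 0, 0], [0, 0, 0], [0, 0, 0]], claw=0.48)

```text
clock: 17.95
ee_pos: [0.5071, -0.0808, 0.1488]
tool_rot: [-179.9, -0.0, 103.6]
force: [-0.2, -0.2, -0.2]
width: 0.0445
gripper_force: 0.0
```

Request:
drive_tool(travel=[[-0.45, -0.8, 0], [-0.45, -0.8, 0], [-0.45, -0.8, 0], [-0.45, -0.8, 0], [-0.2, -0.35, -0.5], [0, 0, -1], [0, 0, 0], [0, 0, 0]], delta_rot=[[0, 0, 0], [0, 0, 0], [0, 0, 0], [0, 0, 0], [0, 0, 0], [0, 0, 0], [0, 0, 0], [0, 0, 0]])

```text
clock: 18.75
ee_pos: [0.4474, -0.186, 0.1038]
tool_rot: [-179.9, -0.1, 103.6]
force: [0.1, -0.2, 0.2]
width: 0.0444
gripper_force: 0.0
```

Request:
drive_tool(travel=[[0.05, -0.03, -0.8], [0, 0, -1], [0, 0, -0.8], [0, 0, -0.33], [0, 0, 0]], delta_rot=[[0, 0, 0], [0, 0, 0], [0, 0, 0], [0, 0, 0], [0, 0, 0]])

```text
clock: 19.25
ee_pos: [0.4497, -0.1867, 0.016]
tool_rot: [-179.9, -0.0, 103.7]
force: [0.5, 0.8, 0.1]
width: 0.0442
gripper_force: 0.0
```

Request:
drive_tool(travel=[[0, 0, 0], [0, 0, 0], [0, 0, 0], [0, 0, 0], [0, 0, 0]], delta_rot=[[0, 0, 0], [0, 0, 0], [0, 0, 0], [0, 0, 0], [0, 0, 0]], claw=1)

```text
clock: 19.75
ee_pos: [0.4514, -0.1876, 0.0178]
tool_rot: [179.8, 0.1, 103.6]
force: [0.1, 0.7, 6.7]
width: 0.0203
gripper_force: 39.2
```

Request:
drive_tool(travel=[[0, 0, 0.3], [0, 0, 0.9], [0, 0, 1], [0, 0, 1], [0, 0.5, 1], [0.1, 0.8, 0], [0.4, 0.9, 0], [0.7, 0.9, 0], [0.9, 0.9, 0], [0.9, 0.5, 0], [0.9, 0, 0], [0, 0, 0]], delta_rot=[[0, 0, 0], [0, 0, 0], [0, 0, 0], [0, 0, 0], [0, 0, 0], [0, 0, 0], [0, 0, 0], [0, 0, 0], [0, 0, 0], [0, 0, 0], [0, 0, 0], [0, 0, 0]])

```text
clock: 20.95
ee_pos: [0.5709, -0.0515, 0.143]
tool_rot: [179.8, 0.1, 103.7]
force: [-1.5, -0.1, -0.5]
width: 0.02
gripper_force: 39.3
```

Run:
```python
from h import *
bot.grab_frame('wrist');bot.grab_frame('wrist')
for k in range(2):
    s=bot.read_state(); print(s['clock'],s['ee_pos'],s['tool_rot'],s['width'],s['force'])
    i,K,P=snap('wrist','w6%d'%k)
a=.2391; p=np.array([.5084,.0706]); c_,s_=np.cos(a),np.sin(a)
R_=np.array([[c_,s_],[-s_,c_]]); b=lambda q,z:np.round(1e3*R_@(atz(K,P,*q,z)[:2]-p),1)
print('tcp',1e3*R_@(s['ee_pos'][:2]-p))
hsv=cv2.cvtColor(i,cv2.COLOR_BGR2HSV)
m=((hsv[...,0]>15)&(hsv[...,0]<40)&(hsv[...,1]>45)&(hsv[...,2]>215)).astype(np.uint8)
n,L,st,c=cv2.connectedComponentsWithStats(m)
for k in range(1,n):
    if 150<st[k,4]<4000:
        q=st[k]; e=[(q[0]-.5,c[k][1]),(q[0]+q[2]-.5,c[k][1]),(c[k][0],q[1]-.5),(c[k][0],q[1]+q[3]-.5)]
        print(q,c[k],b(c[k],.05),[b(x,.05) for x in e],[b(x,.046) for x in e[2:]])
```

```text
21.05 [ 0.56687538 -0.05199789  0.14238337] [-1.79965944e+02 -3.20715072e-03  1.03651047e+02] 0.01969772201398258 [ 0.4567887  -0.68680493 -1.20572566]
21.1 [ 0.56602149 -0.0521773   0.14228451] [-1.79924397e+02 -2.07683913e-02  1.03622444e+02] 0.019956371997097194 [-1.24410696 -1.40225084 -0.1255434 ]
tcp [  26.9051034  -132.93087028]
[335  90  34  38 899] [351.47385984 108.67074527] [ 48.6 -55.3] [array([ 36. , -55.3]), array([ 61.3, -55.3]), array([ 48.2, -42. ]), array([ 49.1, -68.9])] [array([ 48.6, -41.8]), array([ 49.4, -69.3])]
[338 164  21  21 289] [348.06920415 173.79238754] [  47.5 -104.9] [array([  39. , -104.9]), array([  55.8, -104.9]), array([ 47.2, -96.6]), array([  47.7, -113.7])] [array([ 47.6, -97.4]), array([  48. , -114.8])]
[305 247  36  37 902] [322.90687361 263.8924612 ] [  27.4 -186.6] [array([  11.1, -186.7]), array([  43. , -186.6]), array([  27.4, -169.5]), array([  27.4, -206.9])] [array([  27.4, -171.5]), array([  27.4, -209.6])]
```

Request:
drive_tool(travel=[[0.16, 0.6, 0], [0.1, 0.6, 0], [0.1, 0.58, -0.5], [0, 0, -0.9], [0, 0, -0.5], [0, 0, 0], [0, 0, 0], [0, 0, 0]], delta_rot=[[0, 0, 0], [0, 0, 0], [0, 0, 0], [0, 0, 0], [0, 0, 0], [0, 0, 0], [0, 0, 0], [0, 0, 0]])

```text
clock: 21.95
ee_pos: [0.5783, 0.0009, 0.0865]
tool_rot: [179.9, 0.0, 103.6]
force: [-0.2, 0.4, -0.4]
width: 0.0201
gripper_force: 39.3
```

Run:
```python
from h import *
for k in range(2):
    s=bot.read_state(); print(s['clock'],s['ee_pos'],s['tool_rot'],s['force'])
    i,K,P=snap('wrist','w7%d'%k)
a=.2391; p=np.array([.5084,.0706]); c_,s_=np.cos(a),np.sin(a)
R_=np.array([[c_,s_],[-s_,c_]]); print('tcp',1e3*R_@(s['ee_pos'][:2]-p))
cv2.imwrite('pics/w7b.png',cv2.resize(i[130:330,190:450],(780,600),interpolation=2))
```

```text
21.95 [0.57831119 0.00090825 0.08650713] [1.79894677e+02 2.49017880e-02 1.03595104e+02] [-0.15362639  0.3770046  -0.37843646]
22.0 [0.5785425  0.00095351 0.08660472] [1.79870965e+02 3.12113417e-02 1.03599812e+02] [ 0.55561719  0.09001494 -0.20931238]
tcp [ 51.65279185 -84.27688364]
```

View pics/w7b.png

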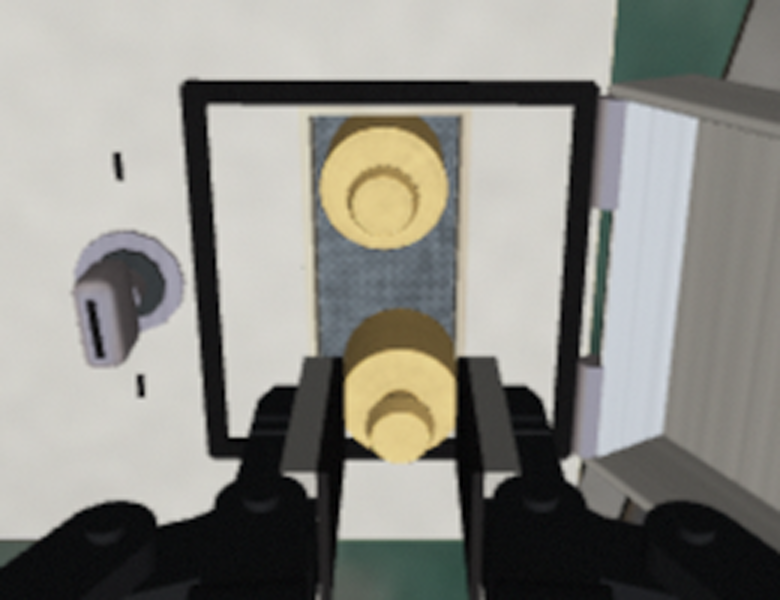

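The held weight's lower far edge is at (398,310) and its knob at (402,435). The large weight's near edge is at (384,248).

Run:
```python
from h import *
i,K,P=load('w71'); a=.2391; p=np.array([.5084,.0706])
R_=np.array([[np.cos(a),np.sin(a)],[-np.sin(a),np.cos(a)]])
b=lambda x,y,z:np.round(1e3*R_@(atz(K,P,190+(x+.5)/3-.5,130+(y+.5)/3-.5,z)[:2]-p),1)
print('well l/r',b(316,300,.041),b(457,300,.041),'top',b(386,116,.041),'large near',b(384,248,.05),'knob',b(384,207,.061),'far bottom?',b(384,126,.05))
for dz in(.0165,.018):
  z=.0866-dz; print('med bottom far',b(398,310,z),'knob',b(402,435,z+.03),'sides',b(342,395,z+.021),b(456,395,z+.021))
```

```text
well l/r [ 33.5 -83.9] [ 65.4 -83.9] top [ 49.6 -41.4] large near [ 49.1 -67.8] knob [ 49.4 -55. ] far bottom? [ 49.3 -41.4]
med bottom far [ 52.1 -72.9] knob [ 52.8 -81.4] sides [ 42.5 -79.2] [ 62.1 -79.2]
med bottom far [ 52.1 -73.6] knob [ 52.8 -82.4] sides [ 42.4 -80.1] [ 62.2 -80.1]
```

Request:
drive_tool(travel=[[-0.1, -0.02, 0], [0, 0, 0], [0, 0, -0.3], [0, 0, -0.2], [0, 0, -0.2], [0, 0, 0], [0, 0, 0]], delta_rot=[[0, 0, 0], [0, 0, 0], [0, 0, 0], [0, 0, 0], [0, 0, 0], [0, 0, 0], [0, 0, 0]])

```text
clock: 22.75
ee_pos: [0.5744, 0.0007, 0.0637]
tool_rot: [-179.9, -0.0, 103.6]
force: [-0.1, -0.7, -0.9]
width: 0.02
gripper_force: 39.3
```

Request:
drive_tool(travel=[[0, 0, -0.2], [0, 0, -0.2], [0, 0, -0.15], [0, 0, 0], [0, 0, 0]], delta_rot=[[0, 0, 0], [0, 0, 0], [0, 0, 0], [0, 0, 0], [0, 0, 0]])

```text
clock: 23.25
ee_pos: [0.5746, 0.0007, 0.0475]
tool_rot: [-180.0, -0.0, 103.6]
force: [0.4, -0.4, -0.5]
width: 0.0202
gripper_force: 39.3
```

Request:
drive_tool(travel=[[0, 0, -0.06], [0, 0, -0.05], [0, 0, 0], [0, 0, 0]], delta_rot=[[0, 0, 0], [0, 0, 0], [0, 0, 0], [0, 0, 0]])

```text
clock: 23.65
ee_pos: [0.5747, 0.0006, 0.0444]
tool_rot: [-180.0, -0.0, 103.6]
force: [-0.4, 0.5, -0.0]
width: 0.0199
gripper_force: 39.3
```

Request:
drive_tool(travel=[[0, 0, -0.05], [0, 0, 0], [0, 0, 0]], delta_rot=[[0, 0, 0], [0, 0, 0], [0, 0, 0]])

```text
clock: 23.95
ee_pos: [0.575, 0.0007, 0.0438]
tool_rot: [179.9, 0.0, 103.6]
force: [-1.2, 0.0, 5.2]
width: 0.0203
gripper_force: 39.8
```

Request:
drive_tool(travel=[[0, 0, 0], [0, 0, 0], [0, 0, 0], [0, 0, 0.4], [0, 0, 0.9], [0, 0, 0.9], [-0.6, -0.1, 0], [-0.7, -0.11, 0], [-0.58, -0.1, 0], [0, 0, 0], [0, 0, 0], [0, 0, 0]], delta_rot=[[0, 0, 0], [0, 0, 0], [0, 0, 0], [0, 0, 0], [0, 0, 0], [0, 0, 0], [0, 0, 0], [0, 0, 0], [0, 0, 0], [0, 0, 0], [0, 0, 0], [0, 0, 0]], claw=0.58)

```text
clock: 25.15
ee_pos: [0.5198, -0.0086, 0.1095]
tool_rot: [179.9, 0.0, 103.6]
force: [-0.0, 0.1, 0.4]
width: 0.0357
gripper_force: 0.0
```

Run:
```python
from h import *
s=bot.read_state(); print(s['clock'],s['ee_pos'],s['tool_rot'],s['width'],s['force'])
i,K,P=snap('wrist','w8')
a=.2391; p=np.array([.5084,.0706]); c_,s_=np.cos(a),np.sin(a)
R_=np.array([[c_,s_],[-s_,c_]]); b=lambda q,z:np.round(1e3*R_@(atz(K,P,*q,z)[:2]-p),1)
hsv=cv2.cvtColor(i,cv2.COLOR_BGR2HSV)
m=((hsv[...,0]>15)&(hsv[...,0]<40)&(hsv[...,1]>45)&(hsv[...,2]>215)).astype(np.uint8)
n,L,st,c=cv2.connectedComponentsWithStats(m)
for k in range(1,n):
    if 150<st[k,4]<9000: print(st[k],c[k],b(c[k],.05))
print(proj(K,P,(.5187,-.0087,.065)))
```

```text
25.15 [ 0.51981895 -0.00858161  0.10946292] [1.79886549e+02 2.64850491e-02 1.03633375e+02] 0.03568738874519882 [-0.04029098  0.10453555  0.39923647]
[384 172  38  35 875] [401.72457143 188.648     ] [ 48.  -54.3]
[384 211  27  25 457] [396.88183807 222.73741794] [ 46.8 -80. ]
[383 240  21  19 187] [391.81818182 246.73262032] [ 44.5 -99.4]
[320.08581139 230.67499705]
```

Request:
drive_tool(travel=[[-0.03, 0, -0.8], [0, 0, -0.8], [0, 0, -0.42], [0, 0, 0], [0, 0, 0]], delta_rot=[[0, 0, 0], [0, 0, 0], [0, 0, 0], [0, 0, 0], [0, 0, 0]])

```text
clock: 25.7
ee_pos: [0.5181, -0.0086, 0.0483]
tool_rot: [-180.0, -0.0, 103.6]
force: [0.1, -0.6, -0.6]
width: 0.0357
gripper_force: 0.0
```

Request:
drive_tool(travel=[[0, 0, 0], [0, 0, 0], [0, 0, 0], [0, 0, 0], [0, 0, 0]], delta_rot=[[0, 0, 0], [0, 0, 0], [0, 0, 0], [0, 0, 0], [0, 0, 0]], claw=1, newtons=30)

```text
clock: 26.2
ee_pos: [0.518, -0.0087, 0.0493]
tool_rot: [179.9, 0.0, 103.6]
force: [-1.6, 0.2, 5.0]
width: 0.0076
gripper_force: 32.6
```

Request:
drive_tool(travel=[[0, 0, 0], [0, 0, 0], [0, 0, 0], [0, 0, 0], [0, 0, 0], [0, 0, 0], [0, 0, 0], [0, 0, 0], [0, 0, 0], [0, 0, 0], [0, 0, 0], [0, 0, 0]], delta_rot=[[0, 0, -0.94], [0, 0, -0.94], [0, 0, -0.94], [0, 0, -0.94], [0, 0, -0.94], [0, 0, -0.94], [0, 0, -0.94], [0, 0, -0.94], [0, 0, -0.94], [0, 0, -0.94], [0, 0, -0.94], [0, 0, -0.94]])

```text
clock: 27.4
ee_pos: [0.5192, -0.0095, 0.0494]
tool_rot: [179.9, -0.2, 13.1]
force: [1.8, -1.1, 3.2]
width: 0.0081
gripper_force: 32.2
```

Request:
drive_tool(travel=[[0, 0, 0], [0, 0, 0]], delta_rot=[[0, 0, 0], [0, 0, 0]])

```text
clock: 27.6
ee_pos: [0.5192, -0.0094, 0.0493]
tool_rot: [179.9, -0.2, 13.5]
force: [1.6, -4.4, 5.6]
width: 0.0079
gripper_force: 32.5
```

Request:
drive_tool(travel=[[0, 0, 0], [0, 0, 0], [0, 0, 0], [0, 0, 0.5], [0, 0, 1], [0, 0, 1], [0, 0, 1], [0, 0, 1], [0, 0, 1], [0, 0, 0.3]], delta_rot=[[0, 0, 0], [0, 0, 0], [0, 0, 0], [0, 0, 0], [0, 0, 0], [0, 0, 0], [0, 0, 0], [0, 0, 0], [0, 0, 0], [0, 0, 0]], claw=0.6)

```text
clock: 28.6
ee_pos: [0.5189, -0.0084, 0.2252]
tool_rot: [180.0, -0.3, 13.4]
force: [-0.2, 0.5, -0.0]
width: 0.0343
gripper_force: 0.0
```

Request:
drive_tool(travel=[[0.6, 0.15, 0], [0.9, 0.22, 0], [0.9, 0.22, 0], [0.9, 0.22, 0], [0.9, 0.22, 0], [0.9, 0.22, 0], [0.9, 0.22, 0], [0.17, 0.04, 0], [0, 0, 0], [0, 0, 0]], delta_rot=[[0, 0, 0], [0, 0, 0], [0, 0, 0], [0, 0, 0], [0, 0, 0], [0, 0, 0], [0, 0, 0], [0, 0, 0], [0, 0, 0], [0, 0, 0]], claw=1)

```text
clock: 29.6
ee_pos: [0.7012, 0.0365, 0.2215]
tool_rot: [-180.0, 0.1, 13.4]
force: [0.1, 0.0, 0.1]
width: -0.0002
gripper_force: 0.0
```

Run:
```python
from h import *
s=bot.read_state(); print(s['clock'],s['ee_pos'],s['tool_rot'],s['width'],s['force'],s['qpos'])
i,K,P=snap('wrist','w9'); i,K,P=snap('top','t9')
print([atz(K,P,u,v,z) for u,v,z in((320,104,.1),(300,120,.05),(328,124,.05))])
```

```text
29.6 [0.70119022 0.03645611 0.22147475] [-1.79975157e+02  1.43965667e-01  1.33943398e+01] -0.0002378061293510701 [0.09472919 0.02121592 0.13244996] [ 2.97695746e+00  3.35730358e+01  2.05365576e+01  7.71096065e+01
 -1.59830433e-03  1.69582651e+02]
[array([ 0.89730256, -0.03762201,  0.1       ]), array([0.8543151 , 0.03541216, 0.05      ]), array([ 0.84184556, -0.06953792,  0.05      ])]
```

Request:
drive_tool(travel=[[0.05, 0.01, -0.6], [0, 0, -0.9], [0, 0, -0.8], [0, 0, -0.6], [0, 0, -0.5], [0, 0, -0.35], [0, 0, -0.3], [0, 0, 0], [0, 0, 0]], delta_rot=[[0, 0, 0], [0, 0, 0], [0, 0, 0], [0, 0, 0], [0, 0, 0], [0, 0, 0], [0, 0, 0], [0, 0, 0], [0, 0, 0]])

```text
clock: 30.6
ee_pos: [0.7042, 0.0369, 0.1014]
tool_rot: [180.0, -0.0, 13.4]
force: [0.4, 0.2, 0.6]
width: 0.0003
gripper_force: 0.0
```

Run:
```python
from h import *
a=.2391; p=np.array([.5084,.0706]); c_,s_=np.cos(a),np.sin(a)
def tcp(t):
    if t>np.pi/2:
        x=95-88*np.cos(t)+26*np.sin(t)+11; z=42+78+(t-1.5708)/.43*(-20)
    else:
        x=95-78*np.cos(t)+26*np.sin(t)+11; z=42+78*np.sin(t)+26*np.cos(t)
    # blend jump of x at 90 is zero
    b=np.array([x,-80])/1e3
    return np.array([p[0]+b[0]*c_-b[1]*s_,p[1]+b[0]*s_+b[1]*c_,z/1e3])
prev=bot.read_state()['ee_pos']
for t in np.r_[np.arange(2.0,.05,-.1),.0]:
    w=tcp(t); print(round(t,2),np.round(w,4),np.round((w-prev)/.03,2)); prev=w
```

```text
2.0 [0.6889 0.0323 0.1   ] [-0.51 -0.16 -0.05]
1.9 [0.6819 0.0305 0.1047] [-0.23 -0.06  0.16]
1.8 [0.6744 0.0287 0.1093] [-0.25 -0.06  0.16]
1.7 [0.6664 0.0268 0.114 ] [-0.27 -0.06  0.16]
1.6 [0.6581 0.0247 0.1186] [-0.28 -0.07  0.16]
1.5 [0.6502 0.0228 0.1216] [-0.26 -0.06  0.1 ]
1.4 [0.6423 0.0209 0.1233] [-0.26 -0.06  0.05]
1.3 [0.6344 0.019  0.1241] [-0.26 -0.06  0.03]
1.2 [0.6264 0.017  0.1241] [-0.27 -0.06  0.  ]
1.1 [0.6185 0.0151 0.1233] [-0.26 -0.06 -0.03]
1.0 [0.6106 0.0132 0.1217] [-0.26 -0.06 -0.05]
0.9 [0.603  0.0113 0.1193] [-0.25 -0.06 -0.08]
0.8 [0.5957 0.0095 0.1161] [-0.25 -0.06 -0.11]
0.7 [0.5886 0.0078 0.1121] [-0.23 -0.06 -0.13]
0.6 [0.582  0.0062 0.1075] [-0.22 -0.05 -0.15]
0.5 [0.5759 0.0047 0.1022] [-0.2  -0.05 -0.18]
0.4 [0.5704 0.0034 0.0963] [-0.19 -0.05 -0.2 ]
0.3 [0.5654 0.0022 0.0899] [-0.17 -0.04 -0.21]
0.2 [0.5611 0.0011 0.083 ] [-0.14 -0.04 -0.23]
0.1 [5.575e-01 2.000e-04 7.570e-02] [-0.12 -0.03 -0.24]
0.0 [ 5.545e-01 -5.000e-04  6.800e-02] [-0.1  -0.02 -0.26]
```

Request:
drive_tool(travel=[[-0.25, -0.08, -0.02], [-0.26, -0.08, -0.02], [-0.23, -0.06, 0.1], [-0.25, -0.06, 0.15], [-0.27, -0.06, 0.16], [-0.28, -0.07, 0.16], [0, 0, 0]], delta_rot=[[0, 0, 0], [0, 0, 0], [0, 0, 0], [0, 0, 0], [0, 0, 0], [0, 0, 0], [0, 0, 0]])

```text
clock: 31.3
ee_pos: [0.6558, 0.0242, 0.1173]
tool_rot: [-180.0, 0.1, 13.4]
force: [1.2, 0.3, -0.1]
width: -0.0
gripper_force: 0.5
```

Request:
drive_tool(travel=[[-0.24, -0.06, 0.13], [-0.24, -0.06, 0.07], [-0.26, -0.06, 0.03], [-0.27, -0.06, 0], [-0.26, -0.06, -0.03], [-0.26, -0.06, -0.05], [-0.25, -0.06, -0.08], [0, 0, 0]], delta_rot=[[0, 0, 0], [0, 0, 0], [0, 0, 0], [0, 0, 0], [0, 0, 0], [0, 0, 0], [0, 0, 0], [0, 0, 0]])

```text
clock: 32.1
ee_pos: [0.6028, 0.0116, 0.1188]
tool_rot: [180.0, 0.1, 13.4]
force: [1.6, -0.3, 2.4]
width: -0.0
gripper_force: 1.3
```

Run:
```python
from h import *
for k in range(6):
    s=bot.read_state(); print(s['clock'],np.round(s['ee_pos'],4),np.round(s['force'],2)); bot.grab_frame('wrist')
```

```text
32.1 [0.6028 0.0116 0.1188] [ 1.6  -0.29  2.37]
32.15 [0.6034 0.0117 0.1189] [ 1.15 -0.27  3.08]
32.2 [0.604  0.0119 0.119 ] [0.1  0.24 3.41]
32.25 [0.6044 0.012  0.119 ] [ 1.51 -0.47  3.06]
32.3 [0.6046 0.0121 0.119 ] [1.2  0.98 3.01]
32.35 [0.6047 0.0121 0.1189] [1.18 0.32 4.47]
```

Request:
drive_tool(travel=[[-0.28, -0.07, -0.11], [-0.25, -0.06, -0.13], [-0.23, -0.06, -0.15], [-0.2, -0.05, -0.18], [-0.19, -0.05, -0.2], [-0.17, -0.04, -0.21], [-0.14, -0.04, -0.22], [0, 0, 0]], delta_rot=[[0, 0, 0], [0, 0, 0], [0, 0, 0], [0, 0, 0], [0, 0, 0], [0, 0, 0], [0, 0, 0], [0, 0, 0]])

```text
clock: 33.2
ee_pos: [0.5589, 0.0009, 0.0815]
tool_rot: [-180.0, 0.2, 13.4]
force: [-0.3, 0.9, 3.2]
width: 0.0004
gripper_force: 1.8
```

Run:
```python
from h import *
for k in range(5):
    s=bot.read_state(); print(s['clock'],np.round(s['ee_pos'],4),np.round(s['force'],2)); bot.grab_frame('wrist')
```

```text
33.2 [0.5589 0.0009 0.0815] [-0.34  0.92  3.15]
33.25 [0.5592 0.0009 0.082 ] [-0.64  2.61  4.94]
33.3 [0.5595 0.001  0.0823] [-1.06  2.1   3.75]
33.35 [0.5596 0.001  0.0825] [-0.49  1.59  4.18]
33.4 [0.5597 0.001  0.0826] [-2.28  1.91  4.6 ]
```

Request:
drive_tool(travel=[[-0.07, -0.02, -0.14], [-0.06, -0.01, -0.13], [-0.04, -0.01, -0.12], [0, 0, 0], [0, 0, 0]], delta_rot=[[0, 0, 0], [0, 0, 0], [0, 0, 0], [0, 0, 0], [0, 0, 0]])

```text
clock: 33.95
ee_pos: [0.5546, -0.0004, 0.071]
tool_rot: [-180.0, 0.1, 13.4]
force: [-2.2, 1.0, 5.1]
width: -0.0001
gripper_force: 2.5
```

Request:
drive_tool(travel=[[0, 0, -0.06], [0, 0, 0], [0, 0, 0]], delta_rot=[[0, 0, 0], [0, 0, 0], [0, 0, 0]])

```text
clock: 34.25
ee_pos: [0.5541, -0.0006, 0.0692]
tool_rot: [180.0, 0.2, 13.4]
force: [-4.4, 1.4, 5.3]
width: 0.0001
gripper_force: 2.7
```

Request:
drive_tool(travel=[[-0.05, -0.01, -0.04], [0, 0, -0.02], [0, 0, 0], [0, 0, 0]], delta_rot=[[0, 0, 0], [0, 0, 0], [0, 0, 0], [0, 0, 0]])

```text
clock: 34.65
ee_pos: [0.5537, -0.0007, 0.068]
tool_rot: [180.0, 0.0, 13.4]
force: [-2.5, 1.6, 7.4]
width: -0.0003
gripper_force: 3.6
```

Request:
drive_tool(travel=[[-0.03, -0.01, -0.04], [0, 0, 0], [0, 0, 0]], delta_rot=[[0, 0, 0], [0, 0, 0], [0, 0, 0]])

```text
clock: 34.95
ee_pos: [0.5537, -0.0007, 0.0679]
tool_rot: [180.0, -0.1, 13.4]
force: [-3.8, 2.1, 12.5]
width: -0.0001
gripper_force: 6.4
```

Run:
```python
from h import *
F=[]
for k in range(5):
    s=bot.read_state(); F.append(np.r_[s['ee_pos']*1e3,s['force']]); bot.grab_frame('wrist')
print(np.round(np.mean(F,0),2))
```

```text
[553.65  -0.69  67.9   -3.46   1.81  12.97]
```

```bash
python3 -c "
from plant import bot
s=bot.read_state();print(s['clock'],s['ee_pos'],s['force']);print(bot.hand_in())"
```

```text
35.2 [ 0.55366049 -0.00068212  0.06790166] [-3.38560969  1.4472982  12.33329074]
the job is handed in; nothing more can be done
None
```

I handed the job in at 35.2 s: all three weights stand upright in the well, the stud is in line with the slot, and the cover is shut, held with about 13 N on the pad. I judged the cover shut from the pad height (67.9 mm, expected 68) and the force rising at a hard stop, and the stud from the gripper's turn, with no final picture of either.

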